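# Stow the receiver's telescopic whip antenna

## Task

Stow the whip antenna of the grey test receiver: press its tubes fully home, the thin innermost tube first and only then the middle one, slowly and without swinging the antenna about. Seat both tubes with one firm push of about 20 N on the red knob, never as much as 30 N, and then fold the short antenna all the way down so that it lies level in its clip on top of the receiver. Leave the bench things next to it where they are.

Things in the scene. Friction and masses are not known exactly. Their poses are not given: they have to be found in the camera images.
- receiver: Grey portable test receiver fixed to the bench, 180 x 280 x 55 mm (x, y, z); origin at the centre of its underside; its black front panel faces -x, z is up. The antenna swivel stands on its top at (30, -90, 80) mm between two steel cheeks, each 14 mm wide (y), 34 mm long (x), rising 89 mm above the bench, with inner faces 9 mm either side of the antenna's centre line. A black clip on the top at (30, 5) mm is where the folded antenna rests; nothing else stands on the top.
- swivel (a point): Centre of the antenna's swivel (hinge axis along the receiver's x), 80 mm above the bench. The antenna swings only in the receiver's y-z plane.
- tip_top (a point): Centre of the flat top of the red knob (17 mm across, 10 mm thick) on the end of the innermost tube; its z axis points outwards along the antenna. It lies on the antenna's axis, 142 mm from the swivel when both tubes are home, more by the two extensions otherwise. The knob slightly covers the brass collar of the middle tube when home.
- mid_collar (a point): Centre of the upper face of the brass collar (17 mm across, 8 mm thick) at the upper end of the middle tube; z outwards along the antenna; 132 mm from the swivel when the middle tube is home. The collar then rests on the black outer tube (18 mm across), which ends 124 mm from the swivel. The middle tube is 14 mm across, the inner one 9.6 mm.
- tube_tip (a joint): How far the innermost tube stands out of the middle one, m: 0 is fully home, at most 0.065. It slides with about 3 N of friction plus a viscous drag of 100 N per m/s, stays where left, and stops hard at 0.
- tube_mid (a joint): How far the middle tube stands out of the black outer one, m: 0 is fully home, at most 0.065. It slides with about 8 N of friction plus a drag of 25 N per m/s, stays where left, and stops hard at 0; with both tubes home a firm steady push of about 20 N (over 15 N, kept up for a moment) along the antenna on the red knob seats them, 30 N would damage them. A push on the red knob faster than about 50 mm/s moves it too early.
- whip (a joint): Lean of the antenna, rad: 0 is upright, positive leans towards the receiver's +y, 1.571 (its stop) lies level in the clip; it can lean back to -0.7. The swivel is stiff (0.6 N m of friction) and stays where left: a push whose line passes well beside the swivel swings the antenna.
- multimeter_mid (a point): Centre of a loose yellow multimeter, 85 x 160 x 36 mm, on the bench at the -y side of the receiver: leave it.
- spool_mid (a point): Centre of a loose copper-coloured spool, 60 mm across and 40 mm high, standing at the +y side of the receiver: leave it.
- flux_mid (a point): Centre of a loose amber jar, 40 mm across and 70 mm high, standing at the +y side of the receiver: leave it.

How it is judged:
By the outcome, as a careful person would: the job done as asked, in the order asked, and still so for the second after the job is handed in, with the robot touching nothing.
It also fails if it takes over 61 s, if anything falls off the work surface, if the arm or the gripper's body presses on something with over 40 N, if the wrist force passes 120 N, or if a joint passes its speed limit or range.

## Robot

A 6-joint arm with a two-finger parallel gripper is mounted at the origin on the work surface. World frame = base frame: x ahead of the robot, y to its left, z up, the work surface at z = 0. Lengths are in m, angles in rad, forces in N, time in s.
With the tool pointing down it reaches from about 0.325 to 0.9 m from the base axis. Payload 3.5 kg.
Tool frame: the origin (TCP) lies at the very end of the fingers, on their centre line; the grasp point (between the pads) lies 19 mm behind it; z points along the fingers, x is the direction in which the jaws open and shut, and the axes are right-handed (so a half turn about z gives the same grasp; the last joint's range is limited). The gripper opens to 85 mm and grips with 20 to 120 N. Pads are 22 mm wide; open, the fingers measure 114 mm over their backs; the gripper's body (76 mm by 85 mm) begins 54 mm behind the grasp point. The pads swing forward as they close: fully open they stand 13 mm farther back than shut.
Start: joints at [-1.358, 0.276, -0.026, 1.268, 0, 1.467], TCP at [0.194, -0.594, 0.231] pointing down, gripper open.
Joint ranges: [-3.12, 3.12], [-0.85, 1.88], [-1.08, 1.24], [-1.95, 2.15], [-1.57, 1.53], [-3.14, 3.14]. Speed limits (rad/s): [2.57, 2.57, 3.14, 3.14, 3.14, 3.14].

## Interface

Orientations are given as a unit quaternion [w, x, y, z].
In Python, from bench import read_state, vision, finish_job gives the robot as it stands.
- The arm moves only by the shell command python3 -m jog 'ROWS' [FORCE]. ROWS is text: rows parted by semicolons, each of 7 numbers parted by spaces: the closure, from 0 (fully open) to 1 (shut), then the shift along the tool's x, y, z in cm, then the turn, a rotation vector about the tool's x, y, z in rad. In form: fingers dx dy dz rx ry rz; .... A call has 1 to 8 rows; each row is the pose to reach, as a shift and turn from the pose commanded when the call began, along the tool's axes at that moment; what a row does not reach only later rows make up. A row lasts 1/12 s, in which the tool goes at most 41.7 mm and 7.16 degrees, less where a joint would pass 70% of its speed; a pose out of reach is approached as far as the arm can. A call with a gripper value outside its range is refused whole. The fingers move at their own pace and stop on an object; FORCE is the grip in N (left out, the last holds). Time passes only in rows, so rows that repeat a pose let the fingers close. It gives the time, the measured TCP pose, the force and the opening at its end, in the units of the state.
- read_state(): the state, without advancing time (a new reading comes with each control period).
- vision.capture(name): name is "scene" or "top" or "wrist"; returns the picture (480x640x3 uint8, red, green, blue); there is no depth.
- vision.get_calibration(name): a dict with "mtx" (3x3 intrinsics, pixels), "view" (4x4, takes a point from world to camera coordinates). Camera axes: x right, y down, z forward; pixel columns grow to the right and rows downward; lengths in m; the calibration is good to about 2 mm. A picture is of the moment at which its call begins: read the wrist's pose just before it. get_calibration takes no time and is no camera call; for the wrist camera it gives the pose at the moment of the call.
- finish_job(): hands the job in, once; it reports no verdict.
The state is a dict: "time": time; "joint_positions": joint angles; "joint_velocities": joint speeds; "joint_torque": joint torques, N m; "tcp_pos": TCP position; "orientation": TCP orientation; "contact_force": force on the tool from outside, world axes, zero at the start; "moment": the same for the moment, N m; "width": opening from 0.0 (shut) to 1.0 (fully open).
Only numpy, scipy, OpenCV 4.12 (cv2) and the standard library are available. Lean on these libraries where they do the work, as an engineer would, in place of code of your own. Each camera call takes 0.05 s, during which the arm holds its last target.

## Working session

There is one attempt and no reset: what is moved stays moved. The work goes in short steps, Python scripts to look and compute and a shell command to move; the robot and the scene stay as the last step left them, time stands still between calls to the robot, and variables do not carry over. Pictures are saved under pics/ and viewed, and the job is handed in when it is done.

```bash
ls; mkdir -p pics
python3 - <<'E'
from bench import read_state, vision
import cv2,numpy as np
s=read_state();print(s)
for n in("scene","top","wrist"):
    c=vision.get_calibration(n);print(n,np.round(c["mtx"],1).tolist(),np.round(c["view"],4).tolist())
    cv2.imwrite(f"pics/{n}0.png",vision.capture(n)[:,:,::-1])
E
```

```text
pics
{'time': 0.0, 'joint_positions': array([-1.35839156e+00,  2.77105189e-01, -2.78996543e-02,  1.26802669e+00,
       -2.65391776e-05,  1.46739540e+00]), 'joint_velocities': array([-0.00106372,  0.00077241, -0.00110664, -0.00034398,  0.00074345,
       -0.00045791]), 'joint_torque': array([ 1.05617142e-03, -4.45506155e+01,  2.95203549e+01,  1.64309854e-02,
        1.47549654e-04, -9.72431906e-06]), 'tcp_pos': array([ 0.19392755, -0.59331326,  0.23016815]), 'orientation': array([-7.36160760e-04,  8.09500096e-01, -5.87118680e-01, -8.40998092e-04]), 'contact_force': array([-0.75381982,  0.2946074 , -0.33587866]), 'moment': array([-0.03581066,  0.02500293,  0.04051788]), 'width': 1.0006093174164685}
scene [[464.4, 0.0, 319.0], [0.0, 464.4, 240.8], [0.0, 0.0, 1.0]] [[-0.8704, 0.4922, -0.0131, 0.4061], [0.3469, 0.5942, -0.7256, -0.1139], [-0.3493, -0.6362, -0.6879, 1.2336], [0.0, 0.0, 0.0, 1.0]]
top [[479.5, 0.0, 321.3], [0.0, 479.5, 242.6], [0.0, 0.0, 1.0]] [[0.0041, -0.9999, -0.0095, 0.0584], [-0.9918, -0.0029, -0.1275, 0.5188], [0.1275, 0.01, -0.9918, 0.8902], [0.0, 0.0, 0.0, 1.0]]
wrist [[359.5, 0.0, 320.8], [0.0, 359.5, 235.2], [0.0, 0.0, 1.0]] [[0.31, -0.9507, -0.0024, -0.6225], [-0.9183, -0.3001, 0.2581, -0.0332], [-0.2461, -0.0778, -0.9661, 0.3781], [0.0, 0.0, 0.0, 1.0]]
```

View pics/scene0.png

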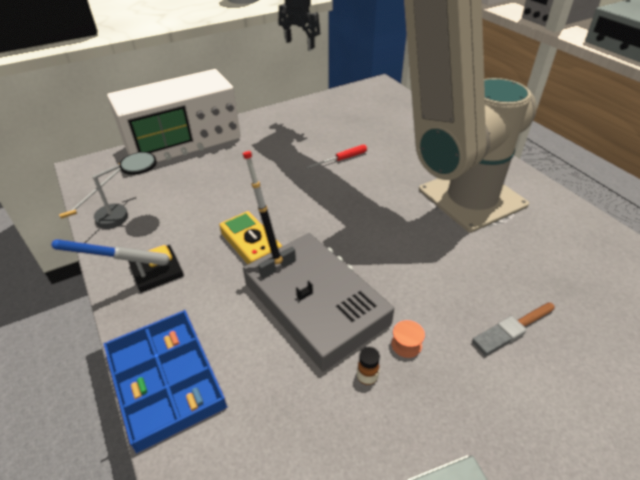

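View pics/top0.png

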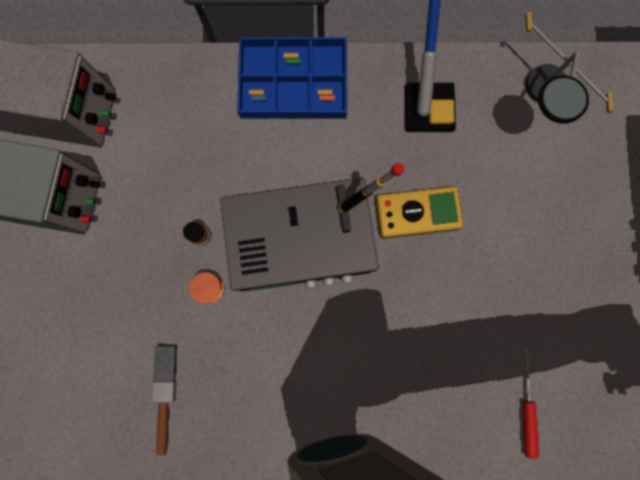

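View pics/wrist0.png

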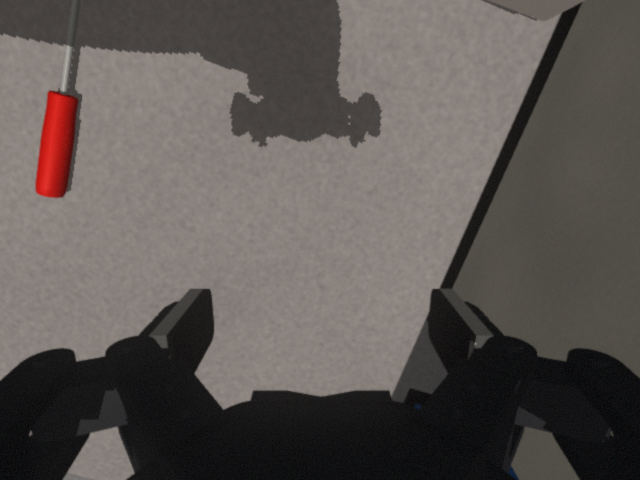

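Scene: knob near (248,155), swivel near (277,258). Top: knob at about (397,169). Enlarging both.

Run:
```python
import cv2
a=cv2.imread("pics/scene0.png")[140:380,200:440];cv2.imwrite("pics/s0c.png",cv2.resize(a[:150,:150],None,fx=4,fy=4,interpolation=cv2.INTER_CUBIC))
b=cv2.imread("pics/top0.png")[150:300,210:410];cv2.imwrite("pics/t0c.png",cv2.resize(b,None,fx=4,fy=4,interpolation=cv2.INTER_CUBIC))
```

```text
(no output)
```

View pics/s0c.png

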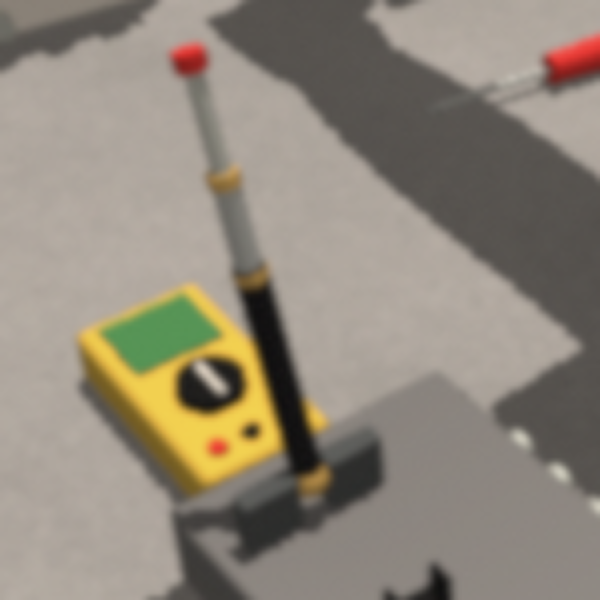

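View pics/t0c.png

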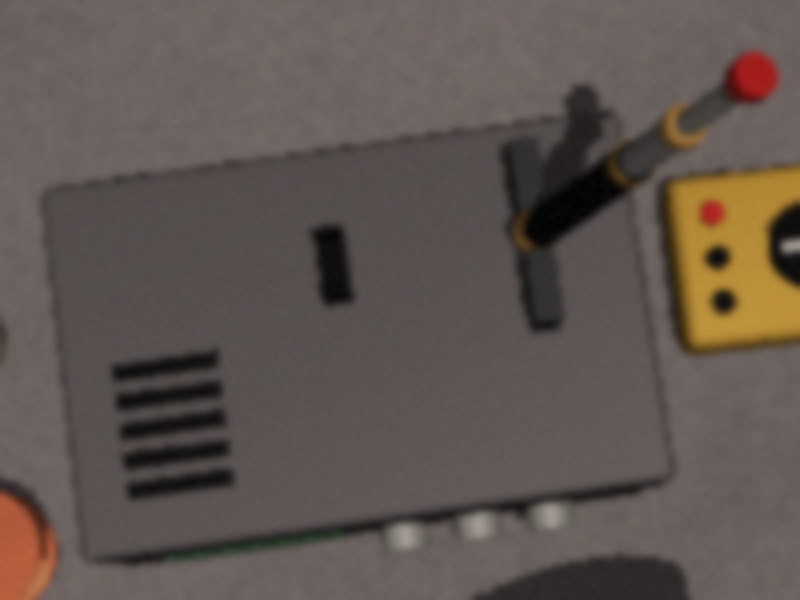

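```bash
cat > h.py <<'E'
import numpy as np, cv2
from scipy.optimize import least_squares
from scipy.spatial.transform import Rotation as R
from bench import read_state, vision
cal={n:vision.get_calibration(n) for n in("scene","top")}
def proj(n,P,c=None):
    c=c or cal[n]; P=np.atleast_2d(P); q=(c["view"][:3,:3]@P.T).T+c["view"][:3,3]
    p=(c["mtx"]@q.T).T; return p[:,:2]/p[:,2:]
def rec(p,L):  # receiver->world
    return R.from_euler("z",p[2]).apply(np.atleast_2d(L))+[p[0],p[1],0]
def ant(p,th,d): # point at distance d
    return rec(p,[[.03,-.09+d*np.sin(th),.08+d*np.cos(th)]])
def save(n,name,box=None,f=1):
    im=vision.capture(n)[:,:,::-1]
    if box: im=im[box[1]:box[3],box[0]:box[2]]
    cv2.imwrite(f"pics/{name}.png",cv2.resize(im,None,fx=f,fy=f,interpolation=cv2.INTER_CUBIC))
E
python3 - <<'E'
from h import *
C=np.array([[.09,.14,.055],[.09,-.14,.055],[-.09,-.14,.055],[-.09,.14,.055]])
t=lambda u,v:(210+u/4,150+v/4); s=lambda u,v:(200+u/4,140+v/4)
Ct=np.array([t(43,188),t(620,113),t(674,480),t(85,562)])
def f(q):
    p=q[:3];th,et,em=q[3:6];r=[]
    r.append((proj("top",rec(p,C))-Ct).ravel())
    for d,a,b in((.142+et+em,t(752,76),s(188,48)),(.132+em,t(685,123),s(224,176)),(.124,t(628,160),s(252,274))):
        P=ant(p,th,d); r.append((proj("top",P)-a).ravel()); r.append((proj("scene",P)-b).ravel())
    return np.concatenate(r)
o=least_squares(f,[.5,.0,0,-.3,.03,.03]);print(np.round(o.x,4));print(np.round(o.fun.reshape(-1,2),1).tolist())
p=o.x[:3];print("tip",ant(p,o.x[3],.142+o.x[4]+o.x[5]),"swivel",ant(p,0,0),rec(p,[0,0,0]))
E
```

```text
[ 0.534   0.1031  0.1423 -0.2823  0.0528  0.0425]
[[-1.1, -0.2], [-0.2, -1.5], [0.7, -0.1], [-0.9, 0.2], [-0.3, -0.2], [0.1, -0.1], [-1.0, 0.9], [-0.3, -0.8], [1.1, 0.5], [-0.7, -1.7]]
tip [[ 0.58586373 -0.04716594  0.30788725]] swivel [[0.57649023 0.01826593 0.08      ]] [[0.53403067 0.10310216 0.        ]]
```

```bash
cat >> h.py <<'E'
P=np.array([.534,.1031,.1423]); TH=-.2823; ET,EM=.0528,.0425
def tool(tilt,xdir="x",p=P): # tool z = in receiver y-z plane, (sin tilt, -cos tilt); x along receiver +-x or in plane
    z=np.array([0,np.sin(tilt),-np.cos(tilt)]); x=np.array([1.,0,0])
    M=np.c_[x,np.cross(z,x),z]; 
    if xdir=="y": M=np.c_[M[:,1],-M[:,0],M[:,2]]
    if xdir=="-y": M=np.c_[-M[:,1],M[:,0],M[:,2]]
    if xdir=="-x": M=np.c_[-M[:,0],-M[:,1],M[:,2]]
    return R.from_euler("z",p[2])*R.from_matrix(M)
def cur():
    s=read_state(); q=s["orientation"]; return s,np.array(s["tcp_pos"]),R.from_quat([q[1],q[2],q[3],q[0]])
def rel(pos,rot):
    s,p0,r0=cur(); d=r0.inv().apply(np.ravel(pos)-p0)*100; t=(r0.inv()*rot).as_rotvec()
    print("shift cm",np.round(d,2),"rv",np.round(t,3),"n",np.linalg.norm(d)/4.17,np.linalg.norm(t)/.125)
E
python3 - <<'E'
from h import *
s,p,r=cur();print(r.as_matrix().round(2))
t=ant(P,TH,.142+ET+EM+.05)
for x in("x","-x","y","-y"): print(x); rel(t,tool(-TH,x))
E
```

```text
[[ 0.31 -0.95 -0.  ]
 [-0.95 -0.31  0.  ]
 [-0.   -0.   -1.  ]]
x
shift cm [-38.41 -53.98 -12.47] rv [ 0.233 -0.196 -1.387] n 16.16615082465858 11.364086415247682
-x
shift cm [-38.41 -53.98 -12.47] rv [-0.205 -0.245  1.732] n 16.16615082465858 14.085931333248439
y
shift cm [-38.41 -53.98 -12.47] rv [ 0.024 -0.28   0.172] n 16.16615082465858 2.6362408304092093
-y
shift cm [-38.41 -53.98 -12.47] rv [ 0.415  0.036 -2.94 ] n 16.16615082465858 23.758359527776935
```

```bash
r="1 -19 -27 -12 0 0 -.9"; python3 -m jog '1 -3 -2 -12 0 0 -.1; 1 -6 -4 -12 0 0 -.2; 1 -9 -7 -12.5 0 0 -.3; 1 -11 -10 -12.5 0 0 -.4; 1 -13 -13 -12.5 0 0 -.5; 1 -15 -16 -12.5 0 0 -.6; 1 -17 -19 -12.5 0 0 -.7; 1 -19 -22 -12.5 0 0 -.8'
python3 - <<'E'
from h import *
rel(ant(P,TH,.142+ET+EM+.05),tool(-TH,"x")); print(read_state()["joint_positions"].round(2))
E
```

```text
time: 0.82
tcp_pos: [0.3345, -0.3569, 0.3566]
orientation: [0.0, 0.975, -0.224, 0.0]
contact_force: [0.7, -1.1, -0.3]
width: 0.0
shift cm [  9.9  -37.68   0.06] rv [ 0.275 -0.085 -0.589] n 9.342067141488979 5.244197078748951
[-0.95 -0.01 -0.1   1.48  0.    1.07]
```

```bash
python3 -m jog '1 1 -4 0 0 0 -.1; 1 2 -8 0 .05 -.02 -.2; 1 3.5 -12 0 .1 -.03 -.3; 1 4.5 -16 0 .15 -.04 -.4; 1 5.5 -20 0 .2 -.06 -.5; 1 6.5 -24 0 .275 -.085 -.589; 1 7.5 -28 0 .275 -.085 -.589; 1 8.5 -32 0 .275 -.085 -.589'
python3 - <<'E'
from h import *
rel(ant(P,TH,.142+ET+EM+.05),tool(-TH,"x")); print(read_state()["joint_positions"].round(2))
E
```

```text
time: 1.48
tcp_pos: [0.552, -0.1074, 0.3547]
orientation: [-0.142, 0.988, 0.068, -0.011]
contact_force: [0.2, -0.2, -0.5]
width: -0.004
shift cm [ 4.18 -3.99  1.02] rv [-0.003  0.001 -0.006] n 1.406725682601975 0.051536213187421694
[-0.43  0.22  0.13  1.64  0.24  0.98]
```

```bash
python3 -m jog '1 2 -2 .5 0 0 0; 1 4.2 -4 1 0 0 0; 1 4.2 -4 1 0 0 0; 1 4.2 -4 1 0 0 0'
python3 - <<'E'
from h import *
rel(ant(P,TH,.142+ET+EM),tool(-TH,"x"));print(read_state()["joint_positions"].round(2))
save("scene","s1",(170,60,330,240),3.3); save("wrist","w1"); save("top","t1",(280,120,440,240),5)
E
```

```text
time: 1.82
tcp_pos: [0.587, -0.0605, 0.3569]
orientation: [-0.141, 0.987, 0.07, -0.011]
contact_force: [-0.1, -1.2, -0.5]
width: -0.001
shift cm [0.08 0.08 5.08] rv [-0.001  0.002 -0.002] n 1.2188273598903683 0.022351887914576964
[-0.34  0.25  0.17  1.63  0.25  1.08]
```

View pics/s1.png

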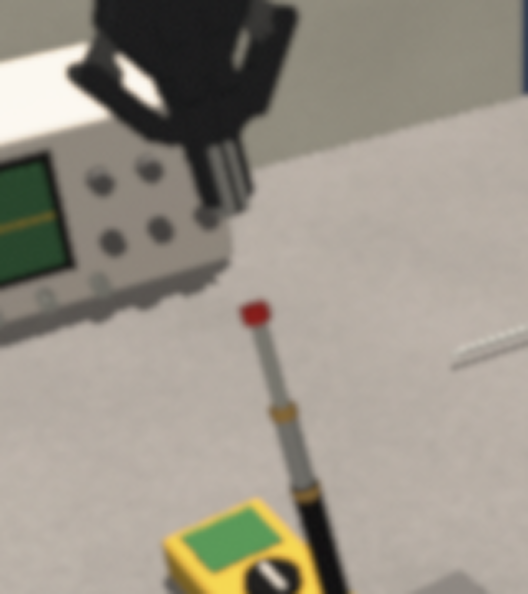

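View pics/w1.png

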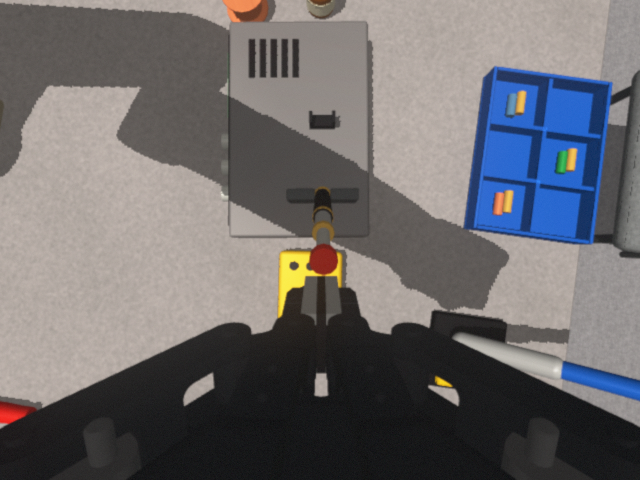

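View pics/t1.png

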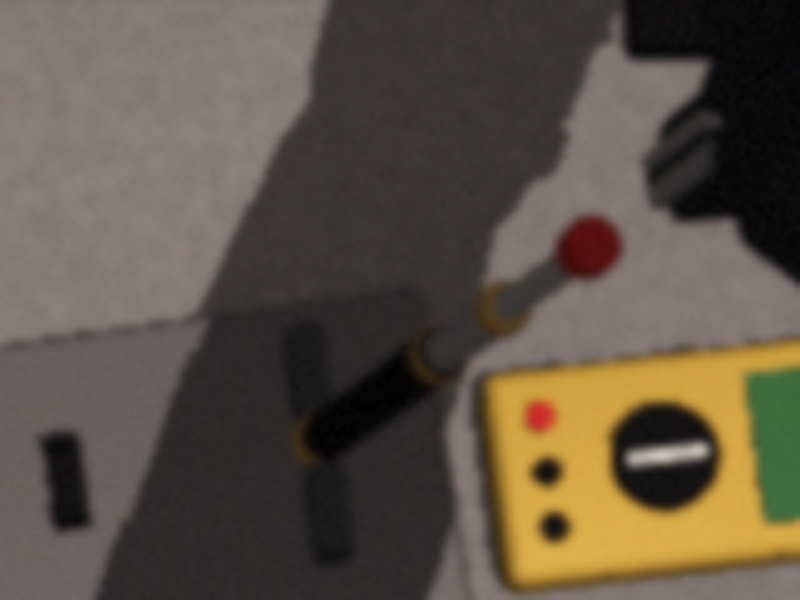

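Run:
```python
from h import *
c=vision.get_calibration("wrist")
for d in(.142+ET+EM,.132+EM,.124): print(proj("wrist",ant(P,TH,d),c).round(1), proj("top",ant(P,TH,d)).round(1))
C=np.array([[.09,.14,.055],[.09,-.14,.055],[-.09,-.14,.055],[-.09,.14,.055]])
print(proj("wrist",rec(P,C),c).round(1).tolist())
print(proj("wrist",cur()[1],c), proj("top",cur()[1]))
im=cv2.imread("pics/w1.png")[170:310,240:400];cv2.imwrite("pics/w1c.png",cv2.resize(im,None,fx=5,fy=5,interpolation=cv2.INTER_CUBIC)[:600])
```

```text
[[324.5 258.4]] [[397.8 168.8]]
[[323.7 231.2]] [[380.2 181.7]]
[[323.3 217. ]] [[368.1 190.6]]
[[368.1, 20.0], [370.0, 237.2], [228.4, 238.0], [228.5, 20.9]]
[[321.44297049 298.86310792]] [[415.59052633 157.64611049]]
```

View pics/w1c.png

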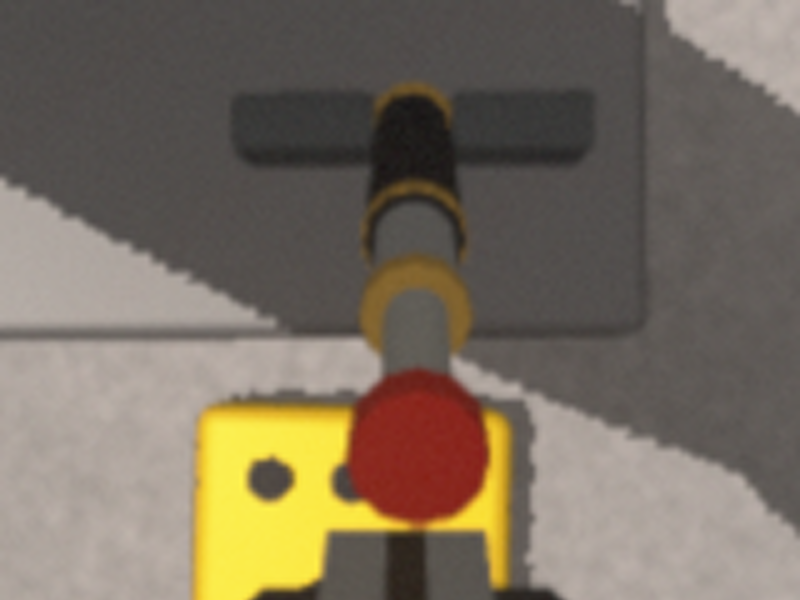

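Pictures: in the wrist crop the knob's centre is at about (323.6,260.4), predicted (324.5,258.4); it's aligned within ~1.5 mm. Approaching along the axis.

```bash
python3 -m jog '1 .08 .05 1.5 0 0 0; 1 .08 .05 3 0 0 0; 1 .08 .05 4 0 0 0; 1 .08 .05 4.3 0 0 0; 1 .08 .05 4.45 0 0 0; 1 .08 .05 4.6 0 0 0; 1 .08 .05 4.75 0 0 0; 1 .08 .05 4.9 0 0 0'; python3 -m jog '1 0 0 .15 0 0 0; 1 0 0 .3 0 0 0; 1 0 0 .45 0 0 0; 1 0 0 .6 0 0 0; 1 0 0 .75 0 0 0'
python3 - <<'E'
from h import *
s,p,r=cur();print(r.inv().apply(s["contact_force"]).round(2)); rel(ant(P,TH,.142+EM),tool(-TH,"x"))
E
```

```text
time: 2.63
tcp_pos: [0.5861, -0.0489, 0.3111]
orientation: [-0.141, 0.988, 0.068, -0.01]
contact_force: [-0.7, -0.9, 0.1]
width: 0.002
time: 3.05
tcp_pos: [0.5857, -0.0467, 0.304]
orientation: [-0.141, 0.988, 0.068, -0.01]
contact_force: [-1.0, -0.2, 3.6]
width: 0.001
[-1.   -0.95 -3.42]
shift cm [-0.   -0.06  4.89] rv [-0.001 -0.002 -0.004] n 1.1735189979076512 0.0347836622301701
```

```bash
cat > f.py <<'E'
from h import *
s,p,r=cur();print("tool force",r.inv().apply(s["contact_force"]).round(2),"mom",r.inv().apply(s["moment"]).round(2)); 
d=R.from_euler("z",-P[2]).apply(p-ant(P,0,0)[0]);print("tip rec frame rel swivel",d.round(4),"dist",np.linalg.norm(d).round(4),"lean",np.arctan2(d[1],d[2]).round(4))
E
python3 -m jog '1 0 0 .18 0 0 0; 1 0 0 .36 0 0 0; 1 0 0 .54 0 0 0; 1 0 0 .72 0 0 0; 1 0 0 .9 0 0 0; 1 0 0 1.08 0 0 0; 1 0 0 1.26 0 0 0; 1 0 0 1.44 0 0 0'; python3 f.py;  python3 - <<'E'
from h import *
save("scene","s2",(170,60,330,240),3.3); save("top","t2",(280,120,440,240),5)
E
```

```text
time: 3.72
tcp_pos: [0.585, -0.0424, 0.2895]
orientation: [-0.141, 0.988, 0.068, -0.01]
contact_force: [-0.1, -0.1, 4.7]
width: -0.001
tool force [-0.08 -1.26 -4.49] mom [-0.13 -0.1  -0.02]
tip rec frame rel swivel [-2.000e-04 -6.130e-02  2.095e-01] dist 0.2182 lean -0.2845
```

View pics/s2.png

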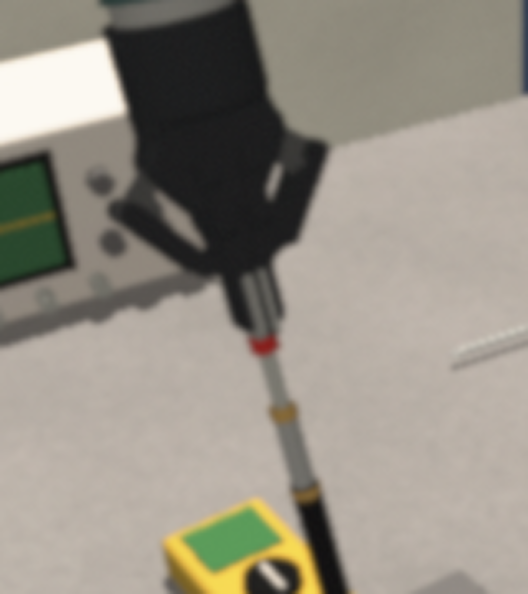

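View pics/t2.png

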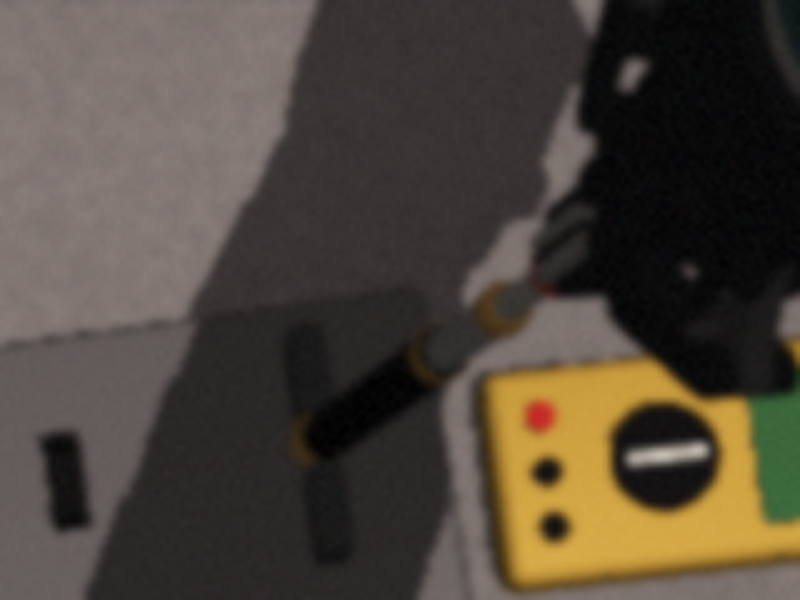

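Knob pushed in ~15 mm; mid collar unmoved (scene 283,412; top 503,308), lean unchanged.

```bash
python3 -m jog '1 0 0 .18 0 0 0; 1 0 0 .36 0 0 0; 1 0 0 .54 0 0 0; 1 0 0 .72 0 0 0; 1 0 0 .9 0 0 0; 1 0 0 1.08 0 0 0; 1 0 0 1.26 0 0 0; 1 0 0 1.44 0 0 0'; python3 f.py
python3 -m jog '1 0 0 .18 0 0 0; 1 0 0 .36 0 0 0; 1 0 0 .54 0 0 0; 1 0 0 .72 0 0 0; 1 0 0 .9 0 0 0; 1 0 0 1.08 0 0 0; 1 0 0 1.26 0 0 0; 1 0 0 1.44 0 0 0'; python3 f.py
python3 -m jog '1 0 0 .1 0 0 0; 1 0 0 .2 0 0 0; 1 0 0 .3 0 0 0'; python3 f.py
```

```text
time: 4.48
tcp_pos: [0.5843, -0.0383, 0.2757]
orientation: [-0.141, 0.988, 0.068, -0.01]
contact_force: [0.5, 0.8, 5.1]
width: -0.002
tool force [ 0.64 -2.13 -4.72] mom [ 0.08 -0.05 -0.02]
tip rec frame rel swivel [-0.0002 -0.0571  0.1957] dist 0.2038 lean -0.284
time: 5.15
tcp_pos: [0.5837, -0.0341, 0.2619]
orientation: [-0.141, 0.988, 0.068, -0.01]
contact_force: [-0.1, 1.4, 4.7]
width: -0.003
tool force [ 0.07 -2.68 -4.1 ] mom [ 0.23 -0.02  0.04]
tip rec frame rel swivel [-0.0002 -0.0529  0.1819] dist 0.1894 lean -0.2831
time: 5.4
tcp_pos: [0.5835, -0.0333, 0.2588]
orientation: [-0.141, 0.988, 0.068, -0.01]
contact_force: [-0.2, 1.1, 4.3]
width: -0.0
tool force [-0.01 -2.27 -3.8 ] mom [0.36 0.06 0.  ]
tip rec frame rel swivel [-0.0003 -0.0521  0.1788] dist 0.1862 lean -0.2834
```

```bash
for i in 1; do python3 -m jog '1 0 0 .08 0 0 0; 1 0 0 .16 0 0 0'; done; python3 f.py;  python3 -m jog '1 0 0 .08 0 0 0; 1 0 0 .16 0 0 0';python3 f.py
```

```text
time: 5.57
tcp_pos: [0.5835, -0.033, 0.2572]
orientation: [-0.141, 0.988, 0.068, -0.01]
contact_force: [-0.1, 1.6, 4.0]
width: -0.004
tool force [ 0.1  -2.67 -3.39] mom [ 0.36  0.08 -0.01]
tip rec frame rel swivel [-0.0003 -0.0517  0.1772] dist 0.1846 lean -0.284
time: 5.73
tcp_pos: [0.5836, -0.0328, 0.2565]
orientation: [-0.141, 0.988, 0.068, -0.01]
contact_force: [-0.9, 1.5, 7.6]
width: -0.0
tool force [-0.65 -3.66 -6.9 ] mom [ 0.44 -0.19  0.03]
tip rec frame rel swivel [-1.000e-04 -5.160e-02  1.765e-01] dist 0.1839 lean -0.2842
```

Run:
```python
from h import *
save("scene","s3",(170,60,330,240),3.3); save("top","t3",(280,120,440,240),5); save("wrist","w3",(240,150,400,310),3.7)
```

```text
(no output)
```

View pics/s3.png

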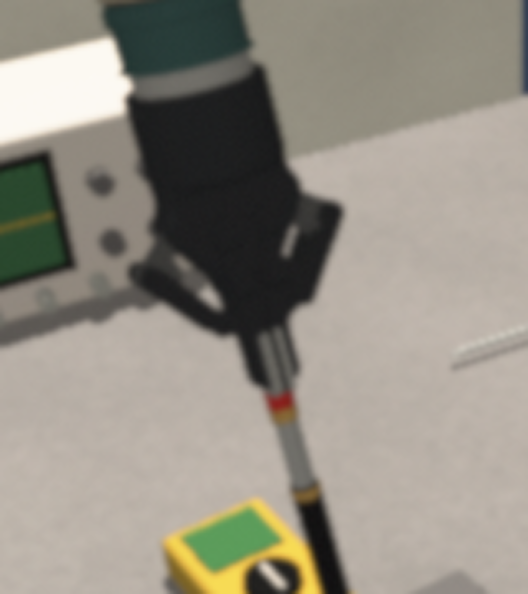

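View pics/w3.png

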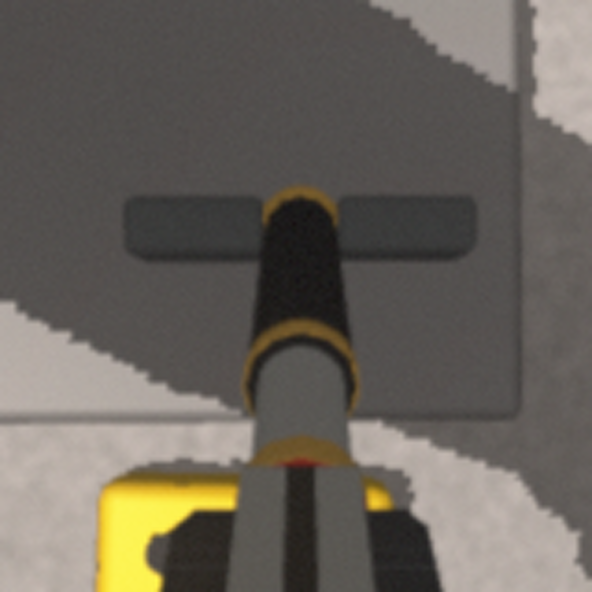

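```bash
python3 -m jog '1 0 0 -.5 0 0 0; 1 0 0 -1.5 0 0 0; 1 0 -.1 -2.5 0 0 0; 1 0 -.1 -2.5 0 0 0'; python3 f.py
python3 - <<'E'
from h import *
c=vision.get_calibration("wrist")
for d in(.142+EM,.124): print(proj("wrist",ant(P,TH,d),c).round(1), proj("wrist",ant(P,TH-.02,d),c).round(1))
print("tcp",proj("wrist",cur()[1],c))
save("scene","s4",(200,140,350,260),5); save("wrist","w4",(240,150,400,310),3.7);  save("top","t4",(280,120,440,240),5)
E
```

```text
time: 6.22
tcp_pos: [0.5854, -0.0398, 0.2822]
orientation: [-0.14, 0.988, 0.068, -0.009]
contact_force: [0.7, 0.1, 0.2]
width: -0.005
tool force [ 0.72 -0.03 -0.22] mom [-0.31  0.04 -0.  ]
tip rec frame rel swivel [ 0.0006 -0.0588  0.2022] dist 0.2106 lean -0.2829
[[319.9 276.2]] [[320.  283.1]]
[[319.9 242.5]] [[319.9 246. ]]
tcp [[321.39602049 298.90341608]]
```

View pics/w4.png

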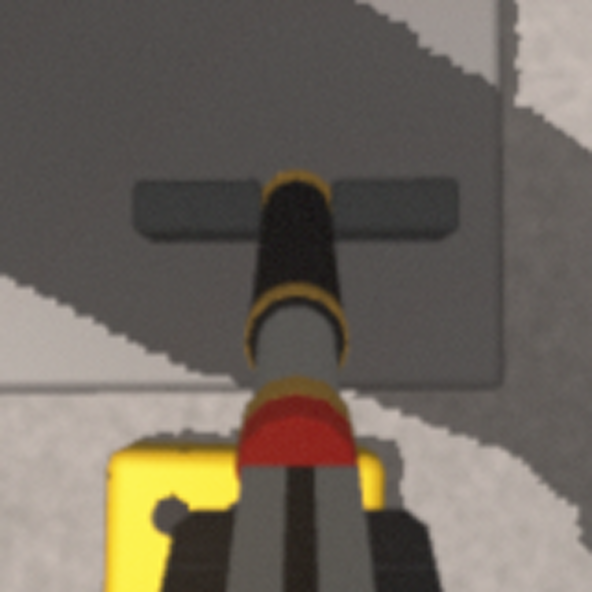

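View pics/t4.png

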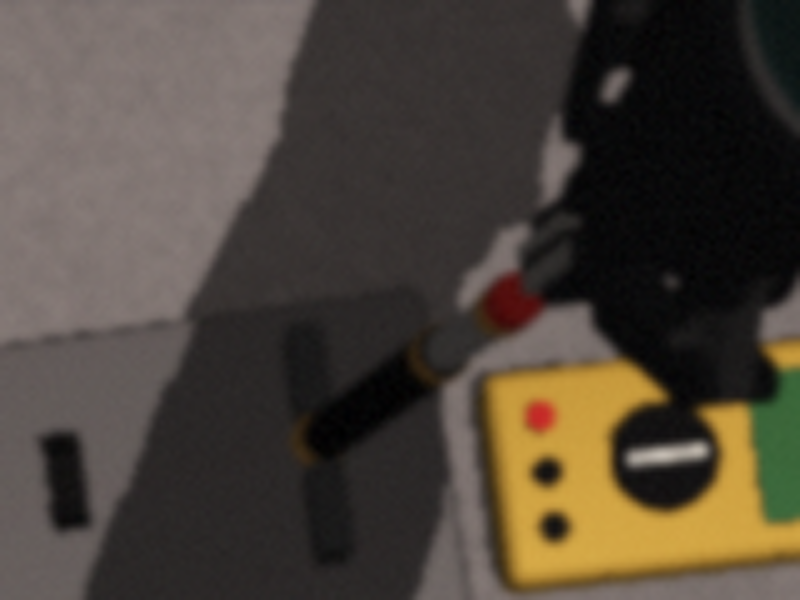

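View pics/s4.png

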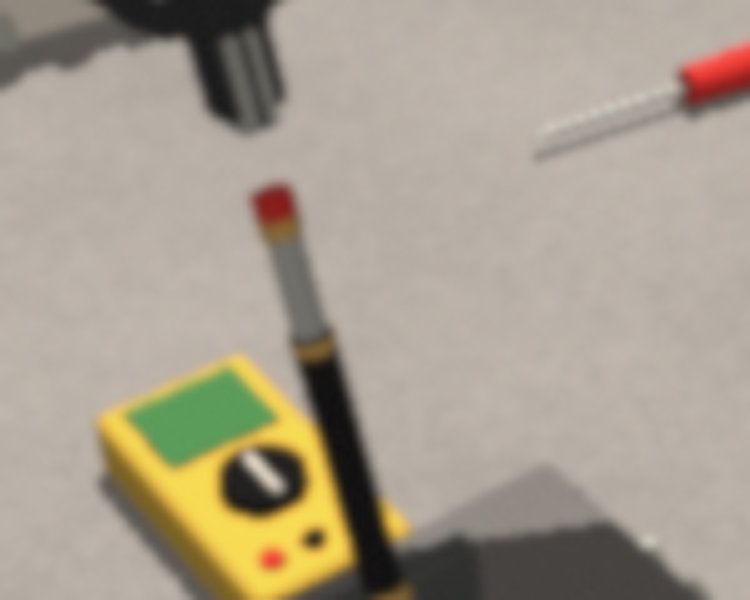

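Wrist w4: knob home on the collar, centre ≈(320.3,276), as the model predicts (319.9,276.2). Now the middle tube.

```bash
python3 -m jog '1 0 0 1 0 0 0; 1 -.05 0 2 0 0 0; 1 -.05 0 2.3 0 0 0; 1 -.05 0 2.45 0 0 0; 1 -.05 0 2.6 0 0 0; 1 -.05 0 2.75 0 0 0; 1 -.05 0 2.9 0 0 0'; python3 f.py;  python3 -m jog '1 0 0 .15 0 0 0; 1 0 0 .3 0 0 0; 1 0 0 .45 0 0 0; 1 0 0 .6 0 0 0';python3 f.py
```

```text
time: 6.95
tcp_pos: [0.5823, -0.0311, 0.2533]
orientation: [-0.141, 0.988, 0.068, -0.01]
contact_force: [-2.7, -2.4, 8.9]
width: 0.001
tool force [-3.05 -0.55 -9.15] mom [-0.2  -0.65 -0.03]
tip rec frame rel swivel [-0.0012 -0.0497  0.1733] dist 0.1803 lean -0.2794
time: 7.28
tcp_pos: [0.5821, -0.0294, 0.2477]
orientation: [-0.141, 0.988, 0.068, -0.01]
contact_force: [-3.1, -1.9, 7.5]
width: -0.001
tool force [-3.31 -0.71 -7.61] mom [-0.18 -0.68 -0.01]
tip rec frame rel swivel [-0.0012 -0.048   0.1677] dist 0.1745 lean -0.2788
```

```bash
python3 -m jog '1 0 0 .18 0 0 0; 1 0 0 .36 0 0 0; 1 0 0 .54 0 0 0; 1 0 0 .72 0 0 0; 1 0 0 .9 0 0 0; 1 0 0 1.08 0 0 0; 1 0 0 1.26 0 0 0; 1 0 0 1.44 0 0 0'; python3 f.py
python3 -m jog '1 0 0 .15 0 0 0; 1 0 0 .3 0 0 0; 1 0 0 .45 0 0 0; 1 0 0 .6 0 0 0; 1 0 0 .75 0 0 0; 1 0 0 .9 0 0 0; 1 0 0 1.0 0 0 0; 1 0 0 1.1 0 0 0'; python3 f.py
```

```text
time: 7.95
tcp_pos: [0.5814, -0.0253, 0.2339]
orientation: [-0.141, 0.988, 0.068, -0.01]
contact_force: [-2.5, -1.6, 7.5]
width: -0.002
tool force [-2.68 -0.88 -7.52] mom [-0.07 -0.68 -0.02]
tip rec frame rel swivel [-0.0012 -0.0438  0.1539] dist 0.16 lean -0.2775
time: 8.62
tcp_pos: [0.581, -0.0221, 0.2233]
orientation: [-0.141, 0.988, 0.068, -0.01]
contact_force: [-3.2, -1.2, 7.6]
width: 0.0
tool force [-3.33 -1.37 -7.53] mom [ 0.03 -0.69 -0.02]
tip rec frame rel swivel [-0.0013 -0.0406  0.1433] dist 0.1489 lean -0.2762
```

Still sliding at ~7.5 N, ~7 mm to go. Smaller steps.

```bash
python3 -m jog '1 0 0 .1 0 0 0; 1 0 0 .2 0 0 0; 1 0 0 .3 0 0 0; 1 0 0 .4 0 0 0'; python3 f.py
python3 -m jog '1 0 0 .06 0 0 0; 1 0 0 .12 0 0 0'; python3 f.py
```

```text
time: 8.95
tcp_pos: [0.5808, -0.021, 0.2195]
orientation: [-0.141, 0.988, 0.068, -0.01]
contact_force: [-2.4, -1.1, 8.0]
width: -0.002
tool force [-2.57 -1.53 -7.88] mom [ 0.02 -0.71 -0.02]
tip rec frame rel swivel [-0.0013 -0.0395  0.1395] dist 0.1449 lean -0.2758
time: 9.12
tcp_pos: [0.5807, -0.0206, 0.2183]
orientation: [-0.141, 0.988, 0.068, -0.01]
contact_force: [-2.6, -0.7, 7.6]
width: 0.001
tool force [-2.73 -1.78 -7.41] mom [ 0.02 -0.69  0.03]
tip rec frame rel swivel [-0.0013 -0.0391  0.1383] dist 0.1437 lean -0.2757
```

```bash
python3 -m jog '1 0 0 .04 0 0 0; 1 0 0 .08 0 0 0'; python3 f.py
python3 -m jog '1 0 0 .04 0 0 0; 1 0 0 .08 0 0 0'; python3 f.py
```

```text
time: 9.28
tcp_pos: [0.5807, -0.0204, 0.2175]
orientation: [-0.141, 0.988, 0.068, -0.01]
contact_force: [-3.2, -1.0, 7.4]
width: -0.002
tool force [-3.3  -1.52 -7.29] mom [ 0.04 -0.69 -0.02]
tip rec frame rel swivel [-0.0013 -0.0388  0.1375] dist 0.1429 lean -0.2754
time: 9.45
tcp_pos: [0.5806, -0.0202, 0.2167]
orientation: [-0.141, 0.988, 0.068, -0.01]
contact_force: [-2.6, -1.2, 7.4]
width: 0.001
tool force [-2.79 -1.26 -7.34] mom [ 0.05 -0.67 -0.02]
tip rec frame rel swivel [-0.0013 -0.0386  0.1367] dist 0.1421 lean -0.2754
```

```bash
python3 -m jog '1 0 0 .04 0 0 0; 1 0 0 .08 0 0 0'; python3 f.py
python3 -m jog '1 0 0 .04 0 0 0; 1 0 0 .06 0 0 0'; python3 f.py
python3 -m jog '1 0 0 .03 0 0 0; 1 0 0 .05 0 0 0'; python3 f.py
```

```text
time: 9.62
tcp_pos: [0.5807, -0.02, 0.2163]
orientation: [-0.141, 0.988, 0.068, -0.01]
contact_force: [-4.5, -2.0, 10.2]
width: -0.001
tool force [ -4.77  -1.6  -10.19] mom [ 0.1  -0.75 -0.02]
tip rec frame rel swivel [-0.0012 -0.0385  0.1363] dist 0.1417 lean -0.2754
time: 9.78
tcp_pos: [0.5808, -0.02, 0.2163]
orientation: [-0.141, 0.988, 0.068, -0.01]
contact_force: [-3.2, -3.1, 12.2]
width: 0.0
tool force [ -3.57  -0.91 -12.49] mom [ 0.08 -0.89  0.02]
tip rec frame rel swivel [-0.0011 -0.0385  0.1363] dist 0.1416 lean -0.2755
time: 9.95
tcp_pos: [0.5809, -0.02, 0.2162]
orientation: [-0.141, 0.988, 0.068, -0.01]
contact_force: [-4.6, -3.0, 12.8]
width: -0.002
tool force [ -4.94  -1.35 -12.95] mom [ 0.11 -1.06 -0.01]
tip rec frame rel swivel [-0.001  -0.0385  0.1362] dist 0.1416 lean -0.2756
```

Hard stop reached (dist 0.1416, expected 0.142). Building up to 20 N.

```bash
python3 -m jog '1 0 0 .05 0 0 0; 1 0 0 .1 0 0 0; 1 0 0 .1 0 0 0'; python3 f.py
```

```text
time: 10.2
tcp_pos: [0.5811, -0.02, 0.2162]
orientation: [-0.14, 0.988, 0.068, -0.009]
contact_force: [-5.2, -3.8, 15.8]
width: -0.001
tool force [ -5.64  -1.43 -16.03] mom [ 0.15 -1.24  0.04]
tip rec frame rel swivel [-0.0009 -0.0385  0.1362] dist 0.1415 lean -0.2755
```

```bash
python3 -m jog '1 0 0 .05 0 0 0; 1 0 0 .08 0 0 0; 1 0 0 .08 0 0 0'; python3 f.py
```

```text
time: 10.45
tcp_pos: [0.5812, -0.02, 0.2161]
orientation: [-0.14, 0.988, 0.068, -0.009]
contact_force: [-5.7, -3.7, 18.0]
width: -0.001
tool force [ -6.16  -2.24 -18.07] mom [ 0.22 -1.46  0.03]
tip rec frame rel swivel [-0.0008 -0.0385  0.1361] dist 0.1414 lean -0.2758
```

```bash
python3 -m jog '1 0 0 .05 0 0 0; 1 0 -.03 .09 0 0 0; 1 0 -.03 .09 0 0 0; 1 0 -.03 .09 0 0 0; 1 0 -.03 .09 0 0 0; 1 0 -.03 .09 0 0 0; 1 0 -.03 .09 0 0 0; 1 0 -.03 .09 0 0 0'; python3 f.py
python3 -m jog '1 0 0 0 0 0 0; 1 0 0 0 0 0 0; 1 0 0 0 0 0 0; 1 0 0 0 0 0 0; 1 0 0 0 0 0 0; 1 0 0 0 0 0 0'; python3 f.py
```

```text
time: 11.12
tcp_pos: [0.5813, -0.0199, 0.2161]
orientation: [-0.14, 0.988, 0.068, -0.009]
contact_force: [-7.5, -5.2, 21.2]
width: 0.002
tool force [ -8.12  -1.88 -21.5 ] mom [ 0.1  -1.74 -0.01]
tip rec frame rel swivel [-0.0006 -0.0384  0.1361] dist 0.1414 lean -0.2754
time: 11.62
tcp_pos: [0.5813, -0.0199, 0.2161]
orientation: [-0.14, 0.988, 0.068, -0.009]
contact_force: [-6.0, -5.1, 20.9]
width: 0.0
tool force [ -6.64  -1.75 -21.25] mom [ 0.13 -1.68 -0.04]
tip rec frame rel swivel [-0.0006 -0.0385  0.1361] dist 0.1414 lean -0.2755
```

Held ≈21 N for over a second. Retract and check.

```bash
python3 -m jog '1 0 0 -.5 0 0 0; 1 0 0 -1.5 0 0 0; 1 0 0 -3 0 0 0; 1 0 0 -5 0 0 0; 1 0 0 -5 0 0 0'; python3 f.py
cat >> h.py <<'E'
def fold(th,t,r=.128,clear=0.):
    n=np.array([np.cos(th),-np.sin(th)]); al=t-(np.pi/2-th)
    c=np.array([-.09+r*np.sin(th),.08+r*np.cos(th)])-n*(.009+.011*abs(np.sin(al))+clear)
    return rec(P,[[.03,c[0],c[1]]])[0], tool(t,"x")
E
python3 - <<'E'
from h import *
print(read_state()["joint_positions"].round(2))
rel(*fold(-.2755,.785,clear=.025)); rel(*fold(-.2755,.785,clear=.06))
save("scene","s5",(200,140,350,260),5); save("wrist","w5",(240,150,400,310),3.7);  save("top","t5",(280,120,440,240),5)
E
```

```text
time: 12.03
tcp_pos: [0.5848, -0.0336, 0.2624]
orientation: [-0.14, 0.988, 0.068, -0.008]
contact_force: [0.8, 0.1, 0.5]
width: 0.001
tool force [ 0.8  -0.14 -0.43] mom [-0.27 -0.01 -0.01]
tip rec frame rel swivel [ 0.0009 -0.0525  0.1824] dist 0.1898 lean -0.2802
[-0.3   0.25 -0.02  1.42  0.26  1.12]
shift cm [-0.11  4.31  6.16] rv [ 0.503 -0.006 -0.002] n 1.802208027622056 4.0274287543098
shift cm [-0.1   7.81  6.13] rv [ 0.503 -0.006 -0.002] n 2.381556743192709 4.0274287543098
```

View pics/s5.png

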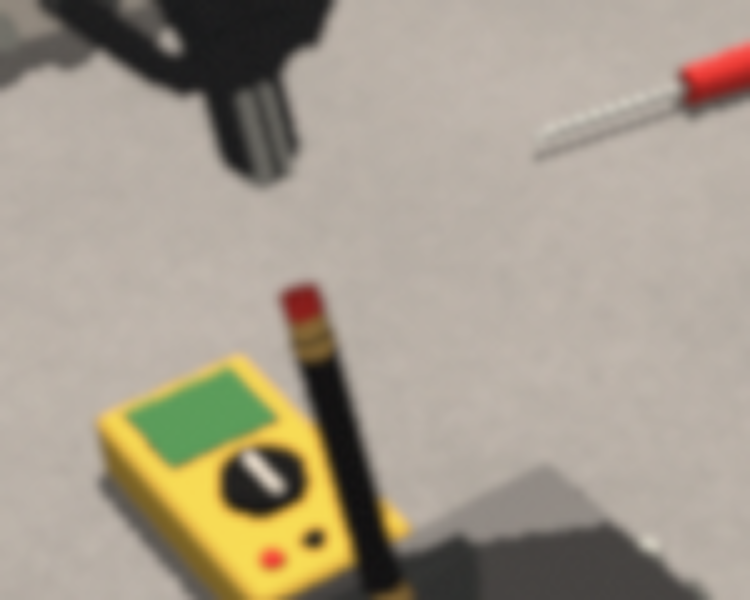

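View pics/w5.png

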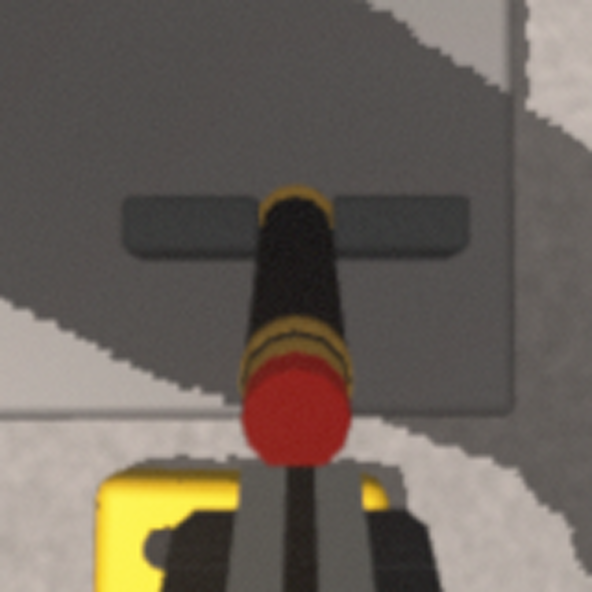

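View pics/t5.png

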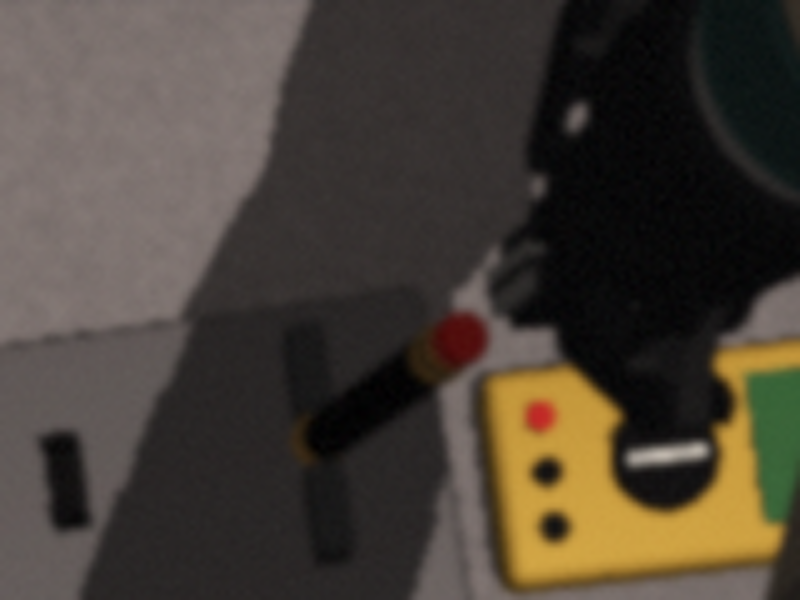

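Both tubes home: red knob directly on the two brass rings (scene crop 303,305), lean unchanged. Now go behind (−y side) and below the knob, tilted.

```bash
python3 -m jog '1 0 4 0 0 0 0; 1 0 7.8 0 .1 0 0; 1 -.1 7.8 1.5 .2 0 0; 1 -.1 7.8 3 .3 0 0; 1 -.1 7.8 4.5 .4 0 0; 1 -.1 7.8 6.1 .503 0 0; 1 -.1 7 6.1 .503 0 0; 1 -.1 6.5 6.1 .503 0 0'
python3 - <<'E'
from h import *
s,p,r=cur();print(r.inv().apply(s["contact_force"]).round(1),s["joint_positions"].round(2))
for th,c in((-.2755,.025),(-.2755,.01),(-.2755,.0),(-.22,0),(-.16,0),(-.1,0),(-.04,0),(.02,0)): rel(*fold(th,.785,clear=c))
save("scene","s6",(160,80,360,230),4)
E
```

```text
time: 12.85
tcp_pos: [0.5861, -0.0767, 0.1783]
orientation: [-0.384, 0.921, 0.061, -0.031]
contact_force: [0.5, 0.9, 1.3]
width: 0.001
[ 0.6 -1.5 -0.3] [-0.52  0.56  0.06  1.63  0.59  0.74]
shift cm [ 0.37 -2.23  0.41] rv [-0.007  0.003 -0.01 ] n 0.5514469736012305 0.1013214344744973
shift cm [ 0.36 -3.54  1.15] rv [-0.007  0.003 -0.01 ] n 0.8960111342911714 0.1013214344744973
shift cm [ 0.35 -4.41  1.64] rv [-0.007  0.003 -0.01 ] n 1.1309733069406775 0.1013214344744973
shift cm [ 0.34 -5.09  1.94] rv [-0.007  0.003 -0.01 ] n 1.309766297549963 0.1013214344744973
shift cm [ 0.34 -5.82  2.31] rv [-0.007  0.003 -0.01 ] n 1.5031903003382237 0.1013214344744973
shift cm [ 0.33 -6.52  2.72] rv [-0.007  0.003 -0.01 ] n 1.6962786634758924 0.1013214344744973
shift cm [ 0.32 -7.2   3.18] rv [-0.007  0.003 -0.01 ] n 1.8886380579032822 0.1013214344744973
shift cm [ 0.32 -7.85  3.68] rv [-0.007  0.003 -0.01 ] n 2.079926667265424 0.1013214344744973
```

View pics/s6.png

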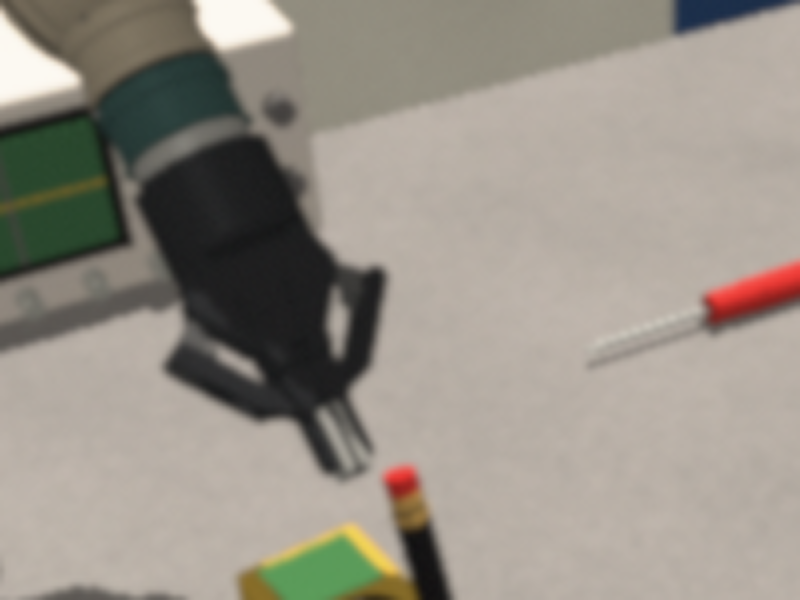

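```bash
python3 -m jog '1 .37 -1.2 .2 0 0 0; 1 .37 -2.2 .4 0 0 0; 1 .36 -2.9 .8 0 0 0; 1 .36 -3.5 1.1 0 0 0; 1 .35 -4 1.4 0 0 0; 1 .35 -4.4 1.65 0 0 0; 1 .34 -4.75 1.8 0 0 0; 1 .34 -5.1 1.95 0 0 0'
python3 - <<'E'
from h import *
s,p,r=cur();print(r.inv().apply(s["contact_force"]).round(1))
for th in(-.2,-.16,-.12,-.08,-.04,0,.04,.08): rel(*fold(th,.785))
save("scene","s7",(160,80,360,230),4)
E
```

```text
time: 13.57
tcp_pos: [0.5849, -0.0286, 0.2049]
orientation: [-0.381, 0.922, 0.064, -0.026]
contact_force: [1.3, -4.3, 0.3]
width: 0.0
[ 0.7  2.9 -3.4]
shift cm [-0.17 -0.09  0.53] rv [ 0.001 -0.003 -0.003] n 0.1339680876140242 0.03306685039745109
shift cm [-0.17 -0.57  0.77] rv [ 0.001 -0.003 -0.003] n 0.2335624724405948 0.03306685039745109
shift cm [-0.17 -1.04  1.04] rv [ 0.001 -0.003 -0.003] n 0.3552579083074751 0.03306685039745109
shift cm [-0.18 -1.51  1.32] rv [ 0.001 -0.003 -0.003] n 0.48272705013532524 0.03306685039745109
shift cm [-0.18 -1.96  1.63] rv [ 0.001 -0.003 -0.003] n 0.6124004691074947 0.03306685039745109
shift cm [-0.18 -2.4   1.96] rv [ 0.001 -0.003 -0.003] n 0.7430938033842625 0.03306685039745109
shift cm [-0.18 -2.82  2.3 ] rv [ 0.001 -0.003 -0.003] n 0.874278072169853 0.03306685039745109
shift cm [-0.18 -3.23  2.67] rv [ 0.001 -0.003 -0.003] n 1.0056591986503238 0.03306685039745109
```

View pics/s7.png

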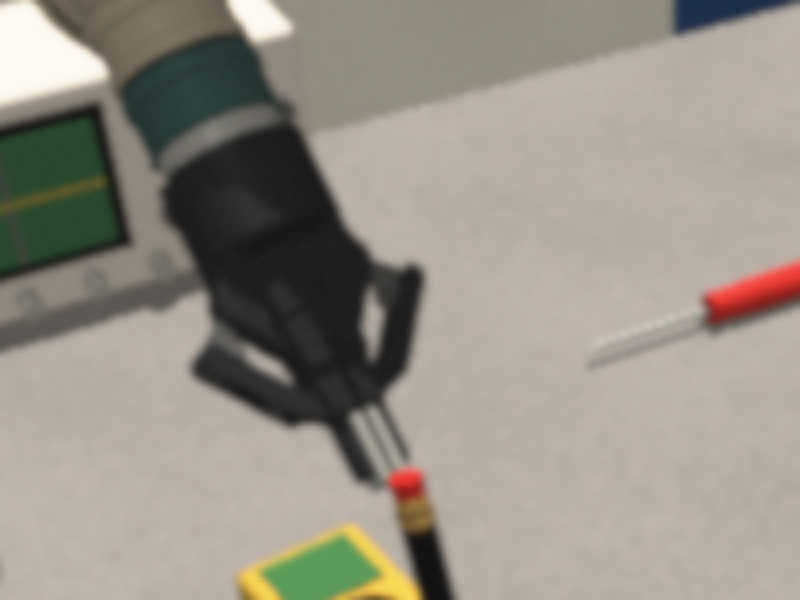

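Run:
```python
from h import *
rel(*fold(-.27,.785,r=.115,clear=.005))
for th in(-.25,-.2,-.15,-.1,-.05,0,): rel(*fold(th,.785,r=.115))
```

```text
shift cm [-0.16  1.9   1.01] rv [ 0.001 -0.003 -0.003] n 0.5182810311404238 0.03054873793869482
shift cm [-0.17  1.24  1.35] rv [ 0.001 -0.003 -0.003] n 0.44080643476686954 0.03054873793869482
shift cm [-0.17  0.68  1.59] rv [ 0.001 -0.003 -0.003] n 0.4165067829634659 0.03054873793869482
shift cm [-0.17  0.13  1.86] rv [ 0.001 -0.003 -0.003] n 0.44965985918082835 0.03054873793869482
shift cm [-0.17 -0.4   2.17] rv [ 0.001 -0.003 -0.003] n 0.5299575083355219 0.03054873793869482
shift cm [-0.17 -0.92  2.5 ] rv [ 0.001 -0.003 -0.003] n 0.6400670113020122 0.03054873793869482
shift cm [-0.18 -1.43  2.86] rv [ 0.001 -0.003 -0.003] n 0.76729082823042 0.03054873793869482
```

```bash
python3 -m jog '1 0 1.2 0 0 0 0; 1 -.1 2 1 0 0 0; 1 -.17 1.6 1.2 0 0 0; 1 -.17 1.2 1.35 0 0 0; 1 -.17 .7 1.6 0 0 0; 1 -.17 .15 1.85 0 0 0; 1 -.17 -.4 2.15 0 0 0; 1 -.17 -.9 2.5 0 0 0'
python3 - <<'E'
from h import *
s,p,r=cur();print(r.inv().apply(s["contact_force"]).round(1))
for k in range(1,9): th=-.05+.06*k; rel(*fold(th,.785,r=.115))
save("scene","s8",(160,80,360,230),4)
E
```

```text
time: 14.28
tcp_pos: [0.5796, -0.0042, 0.1937]
orientation: [-0.382, 0.922, 0.064, -0.027]
contact_force: [-0.1, -3.7, -3.3]
width: -0.001
[-0.6  4.9 -0.3]
shift cm [ 0.   -0.61  0.4 ] rv [-0.    -0.002 -0.003] n 0.17353852839400172 0.030011619703798145
shift cm [ 0.   -1.18  0.87] rv [-0.    -0.002 -0.003] n 0.3516239761603603 0.030011619703798145
shift cm [-0.   -1.72  1.39] rv [-0.    -0.002 -0.003] n 0.5299388649137171 0.030011619703798145
shift cm [-0.   -2.23  1.93] rv [-0.    -0.002 -0.003] n 0.7081957639167047 0.030011619703798145
shift cm [-0.01 -2.71  2.51] rv [-0.    -0.002 -0.003] n 0.8861479779499993 0.030011619703798145
shift cm [-0.01 -3.14  3.13] rv [-0.    -0.002 -0.003] n 1.0635538872400192 0.030011619703798145
shift cm [-0.01 -3.54  3.77] rv [-0.    -0.002 -0.003] n 1.240172645991412 0.030011619703798145
shift cm [-0.01 -3.9   4.43] rv [-0.    -0.002 -0.003] n 1.4157637277189292 0.030011619703798145
```

View pics/s8.png

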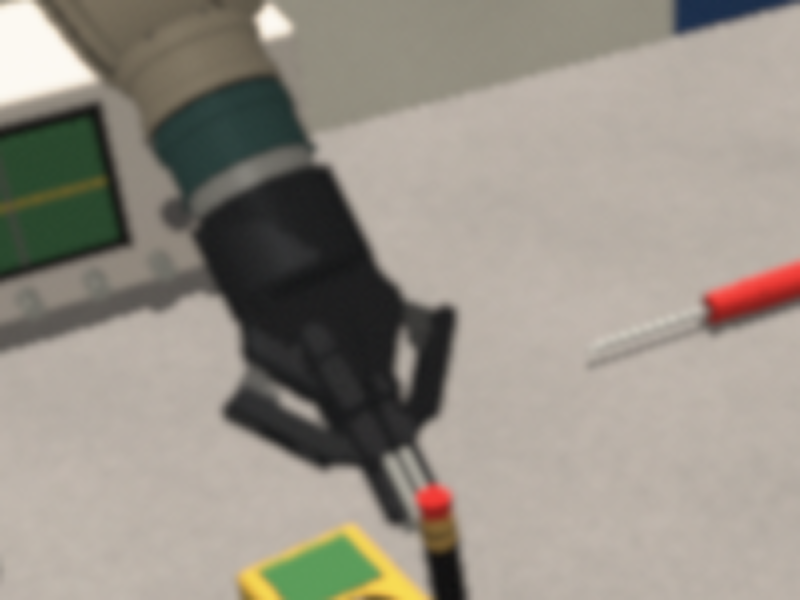

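Run:
```python
from h import *
for k in range(1,9): th=-.05+.065*k; rel(*fold(th,.785,r=.115-.005*min(k,4)/4))
```

```text
shift cm [ 0.   -0.44  0.48] rv [-0.001 -0.002 -0.002] n 0.15606736227813808 0.02746210412079816
shift cm [-0.   -0.95  1.08] rv [-0.001 -0.002 -0.002] n 0.3450669292805445 0.02746210412079816
shift cm [-0.   -1.42  1.7 ] rv [-0.001 -0.002 -0.002] n 0.5324920627495568 0.02746210412079816
shift cm [-0.01 -1.85  2.36] rv [-0.001 -0.002 -0.002] n 0.7180268311375557 0.02746210412079816
shift cm [-0.01 -2.33  2.97] rv [-0.001 -0.002 -0.002] n 0.9055281325239515 0.02746210412079816
shift cm [-0.01 -2.77  3.62] rv [-0.001 -0.002 -0.002] n 1.0930644490688146 0.02746210412079816
shift cm [-0.01 -3.16  4.3 ] rv [-0.001 -0.002 -0.002] n 1.2800134566829369 0.02746210412079816
shift cm [-0.02 -3.5   5.01] rv [-0.001 -0.002 -0.002] n 1.4659156715887085 0.02746210412079816
```

```bash
python3 -m jog '1 0 -.45 .5 0 0 0; 1 0 -.95 1.1 0 0 0; 1 0 -1.4 1.7 0 0 0; 1 0 -1.85 2.35 0 0 0; 1 0 -2.3 2.95 0 0 0; 1 0 -2.75 3.6 0 0 0; 1 0 -3.15 4.3 0 0 0; 1 0 -3.5 5 0 0 0'
python3 - <<'E'
from h import *
s,p,r=cur();print(r.inv().apply(s["contact_force"]).round(1),s["joint_positions"].round(2))
for k in range(1,9): th=.47+.06*k; rel(*fold(th,.785,r=.110+.005*k/8))
save("scene","s9",(160,80,360,280),3); save("wrist","w9",(160,100,480,340),2)
E
```

```text
time: 15.0
tcp_pos: [0.5721, 0.0563, 0.1843]
orientation: [-0.383, 0.921, 0.064, -0.026]
contact_force: [0.8, -3.4, 4.5]
width: 0.002
[ 0.4 -0.7 -5.7] [-0.35  0.44 -0.11  1.46  0.68  0.93]
shift cm [-0.11 -0.32  0.74] rv [-0.003 -0.005 -0.002] n 0.19494242798048986 0.04603054859844467
shift cm [-0.11 -0.61  1.42] rv [-0.003 -0.005 -0.002] n 0.3720040328400267 0.04603054859844467
shift cm [-0.12 -0.86  2.13] rv [-0.003 -0.005 -0.002] n 0.5501616253780681 0.04603054859844467
shift cm [-0.12 -1.05  2.85] rv [-0.003 -0.005 -0.002] n 0.7287302789731757 0.04603054859844467
shift cm [-0.12 -1.21  3.58] rv [-0.003 -0.005 -0.002] n 0.9073686699265404 0.04603054859844467
shift cm [-0.13 -1.31  4.24] rv [-0.003 -0.005 -0.002] n 1.0638552407899275 0.04603054859844467
shift cm [-0.13 -1.39  4.86] rv [-0.003 -0.005 -0.002] n 1.2127385238987485 0.04603054859844467
shift cm [-0.13 -1.43  5.5 ] rv [-0.003 -0.005 -0.002] n 1.3618698323851404 0.04603054859844467
```

View pics/s9.png

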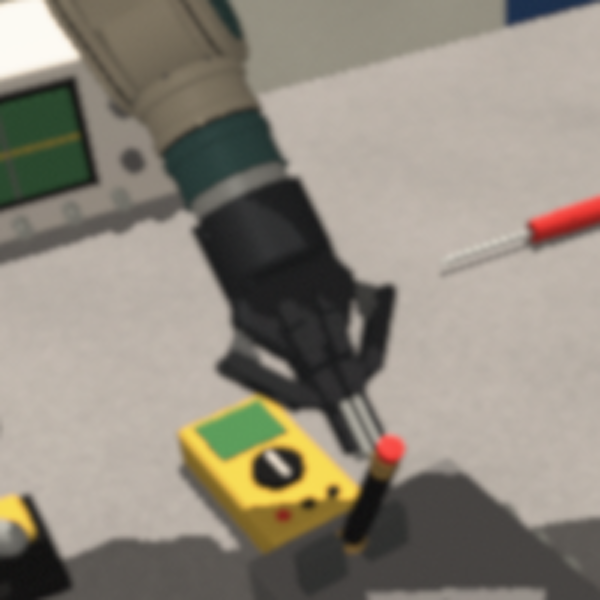

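View pics/w9.png

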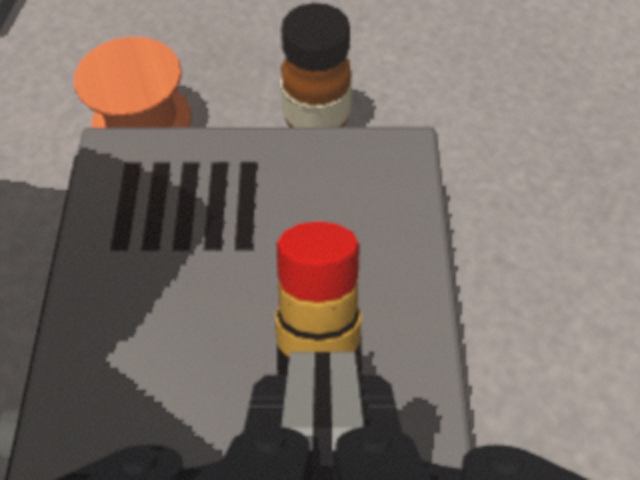

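Antenna at lean ~0.45, fingertip on the black tube just under the brass rings (wrist crop 320,355), tubes still home.

Run:
```python
from h import *
for k in range(1,9): th=.47+.065*k; rel(*fold(th,.785-.025*k,r=.110+.007*k/8))
```

```text
shift cm [-0.05 -0.37  0.65] rv [-0.028 -0.003 -0.002] n 0.1799893556409576 0.22613466115722317
shift cm [-0.05 -0.69  1.37] rv [-0.053 -0.003 -0.002] n 0.36736116372795347 0.4253490611099998
shift cm [-0.05 -0.96  2.11] rv [-0.078 -0.003 -0.002] n 0.5556838594361513 0.6250653438567111
shift cm [-0.05 -1.19  2.87] rv [-0.103 -0.003 -0.002] n 0.744626289075005 0.824919066249289
shift cm [-0.06 -1.36  3.65] rv [-0.128 -0.003 -0.002] n 0.9339243117873228 1.024829824441238
shift cm [-0.06 -1.48  4.44] rv [-0.153 -0.003 -0.002] n 1.1233240125057717 1.2247696900451388
shift cm [-0.06 -1.54  5.25] rv [-0.178 -0.003 -0.002] n 1.3125742190384082 1.424726408674073
shift cm [-0.06 -1.55  6.06] rv [-0.203 -0.003 -0.002] n 1.499434687872296 1.6246937578384604
```

```bash
python3 -m jog '1 -.03 -.35 .65 -.025 0 0; 1 -.05 -.7 1.4 -.05 0 0; 1 -.05 -.95 2.1 -.075 0 0; 1 -.05 -1.2 2.9 -.1 0 0; 1 -.05 -1.35 3.65 -.125 0 0; 1 -.05 -1.5 4.45 -.15 0 0; 1 -.05 -1.55 5.25 -.175 0 0; 1 -.05 -1.55 6.05 -.2 0 0'
python3 - <<'E'
from h import *
s,p,r=cur();print(r.inv().apply(s["contact_force"]).round(1),s["joint_positions"].round(2))
for k in range(1,9): th=.99+.06*k; rel(*fold(th,.585-.025*k,r=.117+.003*k/8))
save("wrist","w10",(160,100,480,340),2)
E
```

```text
time: 15.77
tcp_pos: [0.5636, 0.1078, 0.1507]
orientation: [-0.287, 0.956, 0.066, -0.02]
contact_force: [0.8, -5.4, 2.2]
width: 0.001
[ 0.1  3.3 -4.9] [-0.2   0.35 -0.22  1.22  0.55  1.18]
shift cm [ 0.   -0.33  0.71] rv [-0.023 -0.002 -0.004] n 0.18676134213680895 0.18666048115384662
shift cm [ 0.   -0.36  1.38] rv [-0.048 -0.002 -0.004] n 0.34199012849069 0.3850281114109735
shift cm [-0.   -0.35  2.06] rv [-0.073 -0.001 -0.004] n 0.5003888980515043 0.5845092270262854
shift cm [-0.   -0.31  2.73] rv [-0.098 -0.001 -0.004] n 0.6598183850611987 0.7842546173879803
shift cm [-0.   -0.23  3.41] rv [-0.123 -0.001 -0.004] n 0.819694955048785 0.9841033745350589
shift cm [-0.   -0.11  4.08] rv [-0.148 -0.001 -0.004] n 0.9797333408249396 1.1840031575306227
shift cm [-0.    0.06  4.75] rv [-0.173 -0.001 -0.004] n 1.1397374743943094 1.3839318554847784
shift cm [-0.    0.26  5.41] rv [-0.198 -0.001 -0.004] n 1.2995449321391666 1.5838785188336721
```

View pics/w10.png

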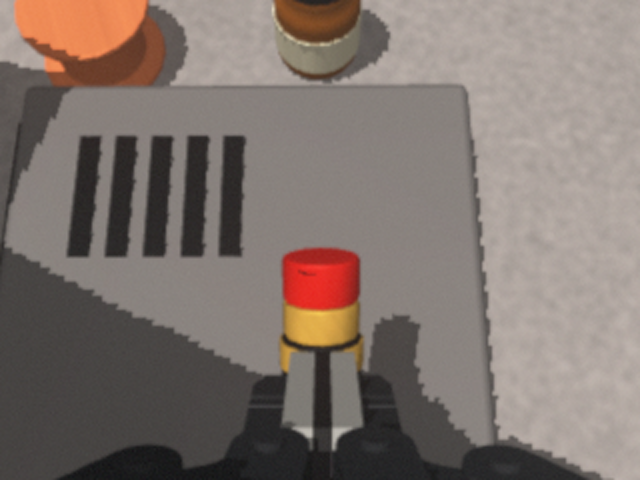

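Going well. Next arc to ~1.47.

```bash
python3 -m jog '1 0 -.3 .7 -.025 0 0; 1 0 -.35 1.4 -.05 0 0; 1 0 -.35 2.05 -.075 0 0; 1 0 -.3 2.75 -.1 0 0; 1 0 -.25 3.4 -.125 0 0; 1 0 -.1 4.1 -.15 0 0; 1 0 .05 4.75 -.175 0 0; 1 0 .25 5.4 -.2 0 0'
python3 - <<'E'
from h import *
s,p,r=cur();print(r.inv().apply(s["contact_force"]).round(1),s["joint_positions"].round(2))
for th in (1.49,1.53,1.57,1.6): rel(*fold(th,.36,r=.12))
save("wrist","w11",(160,100,480,340),2);save("scene","s11",(180,160,380,310),4)
E
```

```text
time: 16.48
tcp_pos: [0.5596, 0.1364, 0.1045]
orientation: [-0.191, 0.979, 0.068, -0.013]
contact_force: [-0.6, -4.2, 4.2]
width: 0.001
[-1.1  2.2 -5.4] [-0.06  0.32 -0.3   1.03  0.38  1.35]
shift cm [-0.01  0.17  0.23] rv [-0.025 -0.001 -0.004] n 0.06974768196765267 0.1988545513102338
shift cm [-0.01  0.26  0.67] rv [-0.025 -0.001 -0.004] n 0.17175149473087548 0.1988545513102338
shift cm [-0.01  0.37  1.09] rv [-0.025 -0.001 -0.004] n 0.27705296955441416 0.1988545513102338
shift cm [-0.01  0.46  1.41] rv [-0.025 -0.001 -0.004] n 0.35649694284296457 0.1988545513102338
```

View pics/w11.png

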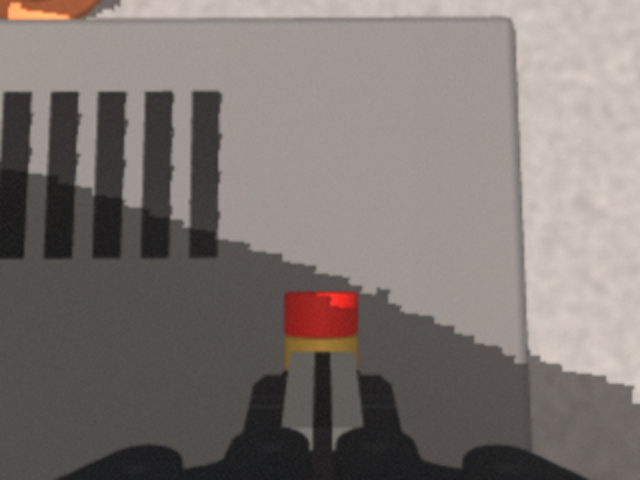

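View pics/s11.png

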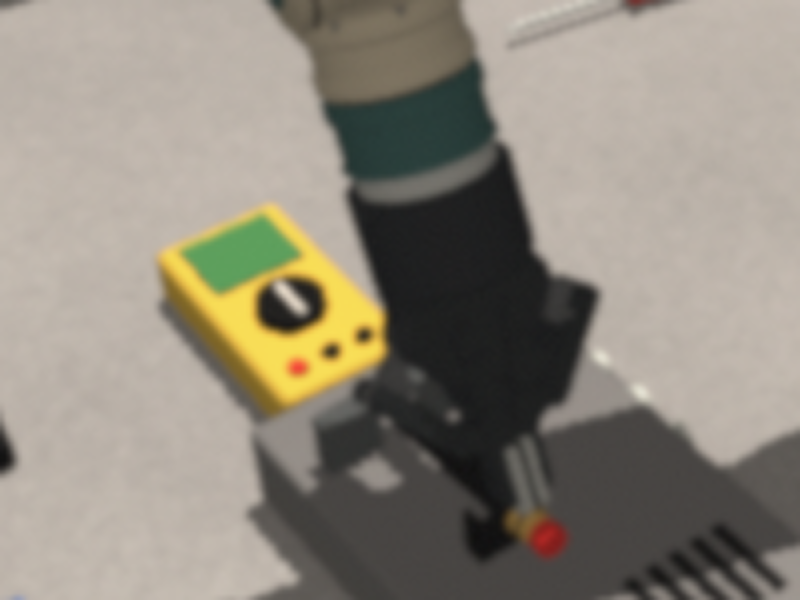

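```bash
python3 -m jog '1 0 .1 .2 0 0 0; 1 0 .15 .4 0 0 0; 1 0 .25 .6 0 0 0; 1 0 .3 .8 0 0 0'; python3 f.py
python3 - <<'E'
from h import *
for th in (1.53,1.57,1.6): rel(*fold(th,.36,r=.12))
E
python3 -m jog '1 0 .05 .15 0 0 0; 1 0 .1 .3 0 0 0; 1 0 .1 .3 0 0 0';python3 f.py
```

```text
time: 16.92
tcp_pos: [0.5591, 0.1372, 0.0965]
orientation: [-0.193, 0.979, 0.068, -0.014]
contact_force: [-1.5, 2.4, 5.7]
width: 0.004
tool force [-1.2  -4.58 -4.24] mom [ 0.64 -0.09  0.06]
tip rec frame rel swivel [-0.0003  0.1202  0.0165] dist 0.1213 lean 1.4344
shift cm [ 0.03  0.04 -0.11] rv [-0.03  -0.    -0.004] n 0.029170053813504314 0.23873548363336333
shift cm [0.03 0.16 0.32] rv [-0.03  -0.    -0.004] n 0.08543085321259367 0.23873548363336333
shift cm [0.03 0.25 0.64] rv [-0.03  -0.    -0.004] n 0.16419680066672065 0.23873548363336333
time: 17.17
tcp_pos: [0.5592, 0.1368, 0.0929]
orientation: [-0.192, 0.979, 0.068, -0.014]
contact_force: [-0.6, 2.2, 4.5]
width: -0.0
tool force [-0.26 -3.78 -3.34] mom [ 0.49 -0.06  0.03]
tip rec frame rel swivel [-0.0003  0.1197  0.0129] dist 0.1204 lean 1.4635
```

```bash
python3 -m jog '1 0 .03 .1 0 0 0; 1 0 .06 .2 0 0 0; 1 0 .06 .2 0 0 0';python3 f.py
python3 -m jog '1 0 .03 .1 0 0 0; 1 0 .06 .2 0 0 0; 1 0 .06 .2 0 0 0';python3 f.py
```

```text
time: 17.42
tcp_pos: [0.5593, 0.1368, 0.0912]
orientation: [-0.192, 0.979, 0.068, -0.014]
contact_force: [-1.3, 2.1, 5.0]
width: 0.001
tool force [-1.   -3.95 -3.84] mom [ 0.62 -0.2  -0.04]
tip rec frame rel swivel [-0.0002  0.1197  0.0112] dist 0.1203 lean 1.4778
time: 17.67
tcp_pos: [0.5595, 0.137, 0.0905]
orientation: [-0.192, 0.979, 0.067, -0.014]
contact_force: [-4.3, 0.4, 11.7]
width: 0.001
tool force [ -4.23  -5.34 -10.49] mom [ 0.86 -0.83  0.03]
tip rec frame rel swivel [0.     0.1199 0.0105] dist 0.1204 lean 1.4835
```

Force rose at the stop. A little more, hold, then back away and check.

```bash
python3 -m jog '1 0 .03 .1 0 0 0; 1 0 .06 .18 0 0 0; 1 0 .06 .18 0 0 0; 1 0 .06 .18 0 0 0; 1 0 .06 .18 0 0 0';python3 f.py
python3 -m jog '1 0 0 -.4 0 0 0; 1 0 0 -1.5 0 0 0; 1 0 0 -4 0 0 0; 1 0 0 -8 0 0 0; 1 0 0 -12 0 0 0; 1 0 4 -16 0 0 0; 1 0 8 -18 0 0 0; 1 0 12 -18 0 0 0'
python3 - <<'E'
from h import *
save("scene","s12",(180,190,430,390),3.2); save("wrist","w12"); save("top","t12",(170,140,470,310),2.6)
for d in(0,.095,.142): print(d,proj("scene",ant(P,np.pi/2,d)).round(1),proj("top",ant(P,np.pi/2,d)).round(1),proj("wrist",ant(P,np.pi/2,d),vision.get_calibration("wrist")).round(1))
E
```

```text
time: 18.08
tcp_pos: [0.5596, 0.1371, 0.09]
orientation: [-0.192, 0.979, 0.067, -0.013]
contact_force: [-7.1, -1.0, 19.5]
width: 0.001
tool force [ -7.15  -7.32 -18.08] mom [ 1.16 -1.38  0.1 ]
tip rec frame rel swivel [0.0002 0.12   0.01  ] dist 0.1205 lean 1.4875
time: 18.75
tcp_pos: [0.5849, -0.0301, 0.2161]
orientation: [-0.189, 0.98, 0.069, -0.01]
contact_force: [2.0, -0.6, -0.3]
width: 0.002
0 [[276.8 259.5]] [[344.  208.3]] [[322.3 228.2]]
0.095 [[303.8 286.7]] [[292.9 215.4]] [[321.2 116. ]]
0.142 [[318.5 301.5]] [[267.6 218.9]] [[320.7  63.6]]
```

View pics/s12.png

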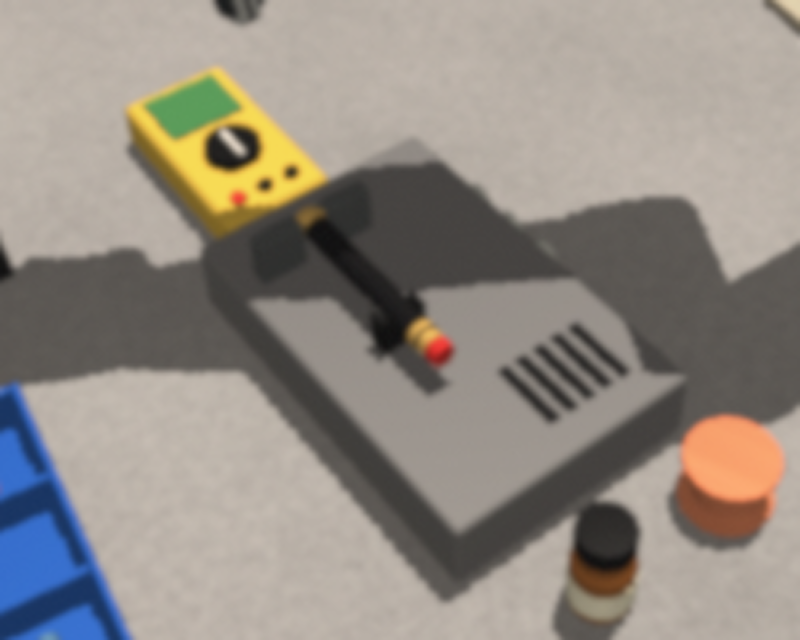

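View pics/w12.png

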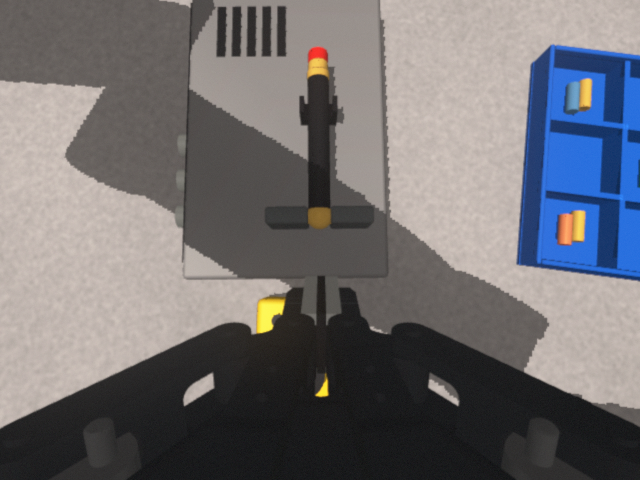

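View pics/t12.png

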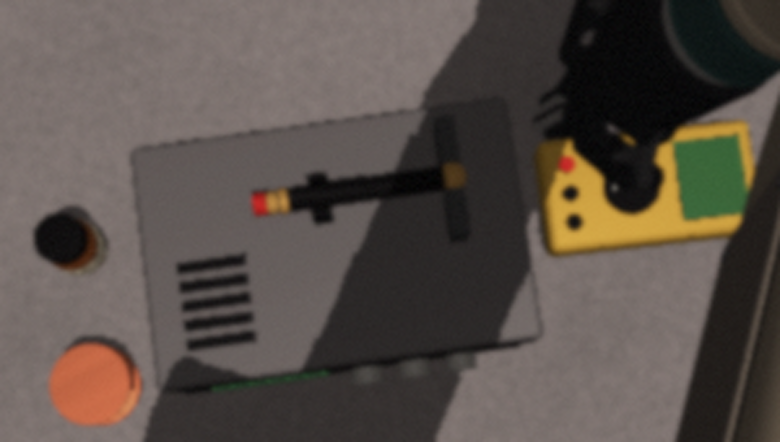

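Antenna lies level in the clip: scene (317.5,299.4) versus a predicted (318.5,301.5), with the swivel showing the same 2 px offset. Spool (206,287), jar (195,232) and multimeter edge (378) match the first picture. Settle and hand in.

```bash
python3 -m jog '1 0 0 0 0 0 0; 1 0 0 0 0 0 0; 1 0 0 0 0 0 0'; python3 -c "
from bench import finish_job
print(finish_job())"
```

```text
time: 19.15
tcp_pos: [0.5817, -0.0258, 0.2114]
orientation: [-0.192, 0.979, 0.068, -0.014]
contact_force: [-0.0, 0.6, 1.0]
width: -0.004
the job is handed in; nothing more can be done
None
```

The antenna is stowed: both tubes are home, and it lies level in its clip. I handed the job in at about 19 s, with the gripper clear of everything.

- **Tubes:** I pushed the thin inner tube home first, at about 20 mm/s and 4–5 N. I backed off once because the push had built up a sideways force of 3–4 N. The antenna's lean did not visibly change. Then I slid the middle tube home at about 7.5 N.
- **Seating push:** After both tubes hit the stop, I held about 21 N along the antenna on the red knob for over a second. The highest reading was 21.5 N. The stop came 141.5 mm from the swivel, against the 142 mm expected.
- **Fold:** I pushed the antenna down with the fingertips on the black tube, finishing with about 19 N against its stop. My first touch was too high, near the knob at about 4 N, so I moved lower before folding.
- **Last checks:** The final pictures show the red knob tight on the brass rings and the antenna in the clip. The knob and swivel both sit about 2 px off prediction in the scene camera, by the same amount, so I read the antenna as level. The multimeter, spool and jar are at their original pixel positions.
- **Not explained:** There was an unexpected sideways force along the hinge axis of up to 8 N during the seating push and 7 N at the end of the fold. The antenna cannot swing in that direction, and nothing visible came of it.

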